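# Gauge two shaft collars and reject the tight one

### The arm

A 6-joint arm with a two-finger parallel gripper is mounted at the origin on the work surface; the furniture and walls round the work are solid. World frame = base frame: x ahead of the robot, y to its left, z up, the work surface at z = 0. Lengths are in mm, angles in rad, forces in N, time in s.
With the tool pointing down it reaches from about 350 to 975 mm from the base axis. Payload 7.1 kg.
Tool frame: the origin (TCP) lies between the finger pads; the fingertips stand 17 mm ahead of it and the grasp point (between the pads) lies 2 mm behind it; z points along the fingers, y is the line along which they close (so a half turn about z gives the same grasp; the last joint's range is limited). The gripper opens to 88 mm and grips with 3 to 60 N. Pads are 20 mm wide; open, the fingers measure 115 mm over their backs; the gripper's body (75 mm by 178 mm) begins 61 mm behind the grasp point.
Start: joints at [-1.147, 0.423, 1.63, -0, 1.089, -0.019], TCP at [267.809, -564.697, 239.675] pointing down, gripper open.
Joint ranges: [-3, 3], [-0.9, 2.11], [0.09, 2.58], [-1.31, 4.45], [0.11, 2.69], [-2.54, 2.54]. Speed limits (rad/s): [2.39, 2.39, 3.01, 3.14, 3.14, 3.14].

### API

Orientations are given as a rotation vector (axis times angle).
In Python, from workcell import ctrl, sensors, get_image gives the robot as it stands (ctrl), with the cameras as plain functions and the readings (sensors).
- The arm moves only by the shell command python3 jog.py 'ROWS' [OPENING]. ROWS is a JSON object whose key "ticks" holds a list of rows, 1 to 5 of them, each of 6 numbers: dx, dy, dz in normalised numbers (1 is 0.25 m), then a rotation vector rx, ry, rz in normalised numbers (1 is 360 degrees); each row shifts and turns the commanded pose from where the row before left it, along the tool's axes as they then stand; what a row does not reach is not made up. A row lasts 1/12 s, in which the tool goes at most 41.7 mm and 0.125 rad, less where a joint would pass 70% of its speed; a pose out of reach is approached as far as the arm can. OPENING is the finger opening in mm, set as the command begins (- or left out keeps the last). The fingers move at their own pace and stop on an object; the grip force is fixed at half the most. Time passes only in rows, so rows that do not move let the fingers close. It prints the time, the measured TCP pose, the force, the opening and the grip force at its end. No shift or turn number may pass 1 either way. Input that does not fit is refused with a message, and nothing moves.
- sensors.get_obs(): the state, without advancing time (a new reading comes with each control period).
- get_image(name): name is "side" or "top" or "wrist"; returns a dict with "img" (480x640x3 uint8, red, green, blue), "fx", "fy", "cx", "cy" (pixels), "R" (3x3) and "t" (3): a world point X has camera coordinates R X + t. Camera axes: x right, y down, z forward; pixel columns grow to the right and rows downward; lengths in mm; the calibration is good to about 2 mm. A picture is of the moment at which its call begins. There is no depth.
- ctrl.close_job(): hands the job in; it is judged then, once.
The state is a dict: "t": time; "qpos": joint angles; "qvel": joint speeds; "joint_torque": joint torques, N m; "ee_pos": TCP position; "orientation": TCP orientation; "ft_force": force on the tool from outside, world axes, zero at the start; "moment": the same for the moment, N m; "width": finger opening in mm; "grasp_force": force on a finger pad.
Only numpy, scipy, OpenCV 4.12 (cv2) and the standard library are available. Lean on these libraries where they do the work, as an engineer would, in place of code of your own. Each camera call takes 0.05 s, during which the arm holds its last target. There are 200 camera calls.

### The job

Check the two steel shaft collars with the plug gauge that stands in the wooden block. First put the gauge down into the collar whose bore it passes, until its flange rests on the collar, and leave it standing there, without shifting that collar from its place; then lay the other collar, whose bore is too small for the gauge, flat in the metal reject tray.

Things in the scene. Friction and masses are not known exactly. Their poses are not given: they have to be found in the camera images.
- plug_gauge: Upright steel plug gauge, 82 mm tall, 0.2 kg. From its origin (centre of the plug's underside), z up: plug 22 mm dia. to 22 mm (lowest 5 mm tapered), flange 48 mm dia. to 27 mm, dark round handle 24 mm dia. to 82 mm, to be gripped. Starts loose in a fixed wooden block 80x80x30 mm: plug in its 30 mm hole, flange on its top, origin 8 mm above the table.
- collar_wide: Loose steel shaft collar (thick ring) flat on the table, 62 mm outside dia., 26 mm high, 0.4 kg, with a through bore of 34 mm, which the gauge passes. Origin: centre of its underside; z up along the bore. With the gauge in it, flange on its top, the gauge's origin is 4 mm above the collar's. The collars and the gauge's block swap places at random.
- collar_narrow: Loose steel shaft collar (thick ring) flat on the table, 62 mm outside dia., 26 mm high, 0.55 kg, like the other but with a through bore of only 14 mm, which the gauge does not enter. Origin: centre of its underside; z up along the bore.
- reject_tray: Shallow open sheet-metal tray fixed on the table, 150 x 150 mm outside, 25 mm high, walls and floor 4 mm thick, empty. Origin: centre of its underside; x and y lie along its sides, z up.

How it is judged (in metres and radians):
On the way, in this order (a step that is already met when the one before it is completed fails the run):
1. the gauge is down in the wide collar, its flange on the collar (horizontal distance between plug_gauge and collar_wide below 0.012 m and z of plug_gauge in the frame of collar_wide below 0.01 m and angle between plug_gauge's own z axis and vertical below 0.17 rad), for 0.2 s.
2. the narrow collar lies in the tray (x of collar_narrow in the frame of reject_tray between -0.05 and 0.05 m and y of collar_narrow in the frame of reject_tray between -0.05 and 0.05 m and height (world z) of collar_narrow below 0.012 m), for 0.2 s.
At the end, for the whole second after the job is handed in: Gauge in the wide collar: within 12 mm of its axis, upright within 10 deg, foot under 10 mm above the collar's underside; that collar within 30 mm of its start. Narrow collar at rest in the tray: within 50 mm of its centre along each side, origin under 12 mm above the table, flat within 10 deg (all of step 1 and all of step 2 and distance of collar_wide from where it was at the start of the episode below 0.03 m and angle between the z axis of collar_narrow and the z axis of reject_tray, either way round below 0.17 rad and linear speed of each of collar_narrow, plug_gauge below 0.02 m/s); the robot touches nothing.
It also fails if it takes over 72 s, if anything falls off the work surface, if the arm or the gripper's body presses on something with over 40 N, if the wrist force passes 120 N, or if a joint passes its speed limit or range.

## Working session

There is one attempt and no reset: what is moved stays moved. The work goes in short steps, Python scripts to look and compute and a shell command to move; the robot and the scene stay as the last step left them, time stands still between calls to the robot, and variables do not carry over. Pictures are saved under pics/ and viewed, at most 12 in all, crops included, and the job is handed in when it is done.

```bash
ls; mkdir -p pics; python3 - <<'E'
from workcell import ctrl, sensors, get_image
import cv2
for n in("top","side"):
    d=get_image(n); cv2.imwrite(f"pics/{n}0.png",d["img"][:,:,::-1]); print(n,d["fx"],d["cx"],d["cy"],d["R"],d["t"])
o=sensors.get_obs();print({k:o[k] for k in("t","ee_pos","orientation","width")})
E
```

```text
jog.py
pics
workcell.py
top 444.5494753055638 313.3199510036698 234.55475875306092 [[-0.02655109 -0.99957159 -0.01231551]
 [-0.98707436  0.02816297 -0.157769  ]
 [ 0.15804825  0.00796738 -0.98739925]] [-25.58010201 434.17619793 857.29116585]
side 470.60294855552456 324.06389262471896 241.8793514846705 [[ 0.99793994  0.06249819  0.01448605]
 [ 0.04390986 -0.50076059 -0.86447137]
 [-0.04677385  0.86332659 -0.50247328]] [-417.86838057   -8.58275882 1089.72823028]
{'t': 0.1, 'ee_pos': array([ 267.63659656, -564.27908084,  238.98258824]), 'orientation': array([-3.06362626e+00, -6.89604349e-01,  4.21737123e-04]), 'width': 87.89720514702788}
```

View pics/top0.png

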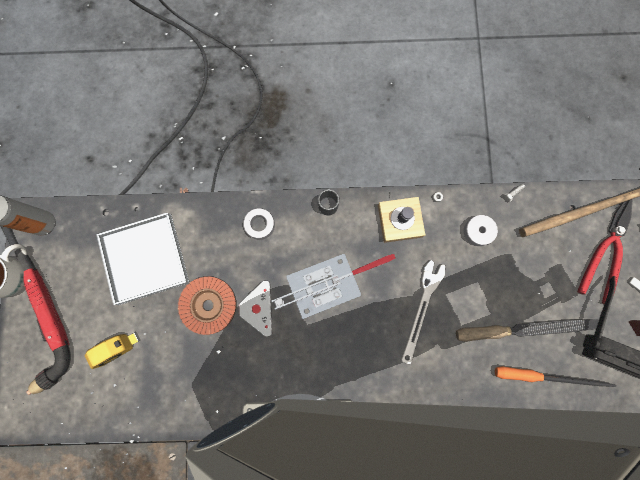

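View pics/side0.png

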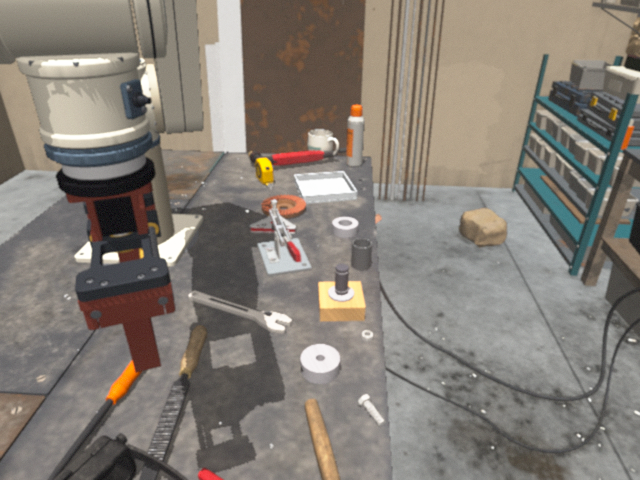

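Top: tray about (142,258), wide collar (259,222), gauge (403,214) in its block, narrow collar (482,230). A dark cup stands at (328,202) and a clamp near (325,285). Side: wide collar (345,225), gauge (342,278), narrow collar (320,358), tray (325,186). Next, an enlarged view.

```bash
python3 - <<'E'
import cv2,numpy as np
t=cv2.imread("pics/top0.png");s=cv2.imread("pics/side0.png")
def c(i,u,v,f=5,w=52):return cv2.resize(i[v-w//2:v+w//2,u-w//2:u+w//2],None,fx=f,fy=f,interpolation=cv2.INTER_CUBIC)
a=np.hstack([c(t,259,222),c(t,401,218),c(t,482,230)]);b=np.hstack([c(s,345,225),c(s,342,290),c(s,320,364)])
cv2.imwrite("pics/m0.png",np.vstack([a,b]))
E
```

```text
(no output)
```

View pics/m0.png

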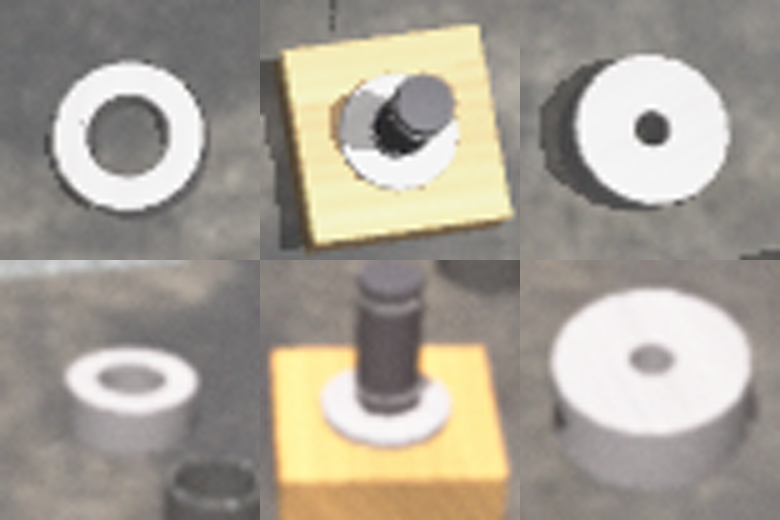

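The enlarged crops confirm the left collar is the wide one (large bore), with the gauge upright in the middle and the narrow collar on the right. Top-face centres, top/side: wide (258.2,222.8)/(345,222.6), flange (402.6,217.6)/(340.8,292.6), handle top (407.6,212.4)/(341.8,267.2), narrow (482,229.4)/(320,357.6).

```bash
cat > h.py <<'E'
import numpy as np
from workcell import ctrl, sensors, get_image
def ray(c,p):
    d=c["R"].T@np.array([(p[0]-c["cx"])/c["fx"],(p[1]-c["cy"])/c["fy"],1]); return -c["R"].T@c["t"],d/np.linalg.norm(d)
def tri(*cp):
    A=0;b=0
    for c,p in cp:
        o,d=ray(c,p);P=np.eye(3)-np.outer(d,d);A=A+P;b=b+P@o
    x=np.linalg.solve(A,b); return x,[round(float(np.linalg.norm((np.eye(3)-np.outer(d,d))@(x-o))),1) for o,d in (ray(c,p) for c,p in cp)]
def plane(c,p,z):
    o,d=ray(c,p);return o+d*(z-o[2])/d[2]
E
python3 - <<'E'
from h import *
T=get_image("top");S=get_image("side")
np.set_printoptions(precision=1,suppress=True)
for n,a,b in[("wide",(258.2,222.8),(345,222.6)),("flange",(402.6,217.6),(340.8,292.6)),("handle",(407.6,212.4),(341.8,267.2)),("narrow",(482,229.4),(320,357.6))]: print(n,*tri((T,a),(S,b)))
for p in[(97,234),(168,214),(186,284),(115,304)]:print(plane(T,p,25))
from scipy.spatial.transform import Rotation as R
print(R.from_rotvec(sensors.get_obs()["orientation"]).as_matrix())
W=get_image("wrist");print(W["R"],W["t"],-W["R"].T@W["t"])
E
```

```text
wide [463.1  74.5  23.4] [0.6, 0.6]
flange [ 462.9 -218.5   32.6] [0.2, 0.2]
handle [ 462.4 -217.6   87.5] [0.2, 0.2]
narrow [ 435.8 -378.9   24. ] [0.0, 0.0]
[448.5 403.6  25. ]
[486.  259.3  25. ]
[342.  219.6  25. ]
[306.3 360.4  25. ]
[[ 0.9  0.4 -0. ]
 [ 0.4 -0.9  0. ]
 [ 0.  -0.  -1. ]]
[[ 0.4 -0.9 -0. ]
 [-0.9 -0.4  0.3]
 [-0.3 -0.1 -1. ]] [-623.6  -36.3  393. ] [ 344.5 -527.7  384.1]
```

Gauge about (463,-218), wide collar (463,74), narrow collar (436,-379), tray centre (396,311) with its sides turned about 15°. I'll square the tool to the world and go above the gauge.

The manual's scale: shifts go in shares of 0.25 m and turns go in shares of 360 degrees. Converting my numbers, 0.111 rad / 6.2832 = 0.0177.

```bash
python3 jog.py '{"ticks":[[0, 0, 0, 0, 0, 0.0177], [0, 0, 0, 0, 0, 0.0177], [0, 0, 0, 0, 0, 0.0177], [0, 0, 0, 0, 0, 0.0175]]}' 88
python3 jog.py '{"ticks":[[0.078, -0.1384, 0, 0, 0, 0], [0.078, -0.1384, 0, 0, 0, 0], [0.078, -0.1384, 0, 0, 0, 0], [0.078, -0.1384, 0, 0, 0, 0], [0.078, -0.1384, 0, 0, 0, 0]]}'
python3 jog.py '{"ticks":[[0.078, -0.1384, 0, 0, 0, 0], [0.078, -0.1384, 0, 0, 0, 0], [0.078, -0.1384, 0, 0, 0, 0], [0.078, -0.1384, 0, 0, 0, 0], [0, 0, 0, 0, 0, 0]]}'
python3 - <<'E'
from h import *
import cv2
W=get_image("wrist");cv2.imwrite("pics/w1.png",W["img"][:,:,::-1])
for x in[(462.7,-218,32.6),(462.7,-218,87.5)]:
    c=W["R"]@x+W["t"];print(c[:2]/c[2]*W["fx"]+[W["cx"],W["cy"]])
o=sensors.get_obs();print(o["ee_pos"],o["orientation"],o["qpos"])
E
```

```text
t: 0.58
ee_pos: [267.8, -564.6, 239.5]
orientation: [-3.141, 0.009, 0.0]
ft_force: [0.2, -0.0, 0.0]
width: 87.8
grasp_force: 0.0
t: 1.0
ee_pos: [365.8, -390.1, 239.6]
orientation: [-3.142, 0.001, -0.0]
ft_force: [0.6, 0.2, -0.0]
width: 87.6
grasp_force: 0.0
t: 1.42
ee_pos: [445.7, -248.4, 239.8]
orientation: [-3.14, -0.007, -0.001]
ft_force: [-0.6, -0.3, 0.2]
width: 87.6
grasp_force: 0.0
[292.43392646 194.31013773]
[287.29735931 206.57847054]
[ 444.69138932 -250.56149346  239.75348897] [-3.14136204e+00 -7.78496641e-03 -2.89210185e-04] [-5.36590122e-01  2.55030007e-01  1.88025215e+00  3.36329609e-04
  1.00626594e+00  1.02906985e+00]
```

View pics/w1.png

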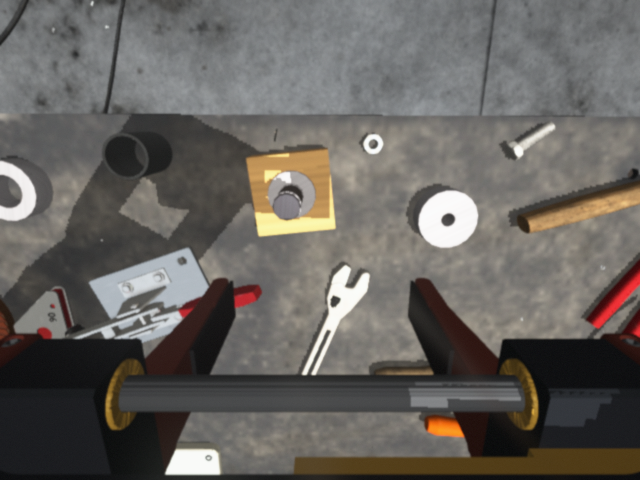

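The wrist view shows the flange at (292,193) and handle top at (288,205), matching the prediction. Descend, grip, lift.

To row units: -31 mm / 250 = -0.124, 17.5 mm / 250 = 0.07.

```bash
python3 jog.py '{"ticks":[[0.07, -0.124, 0, 0, 0, 0], [0.002, -0.004, 0, 0, 0, 0], [0, 0, 0, 0, 0, 0]]}'
python3 jog.py '{"ticks":[[0, 0, 0.14, 0, 0, 0], [0, 0, 0.14, 0, 0, 0], [0, 0, 0.14, 0, 0, 0], [0, 0, 0.14, 0, 0, 0], [0, 0, 0.136, 0, 0, 0]]}'
python3 jog.py '{"ticks":[[0, 0, 0, 0, 0, 0], [0, 0, 0, 0, 0, 0], [0, 0, 0, 0, 0, 0], [0, 0, 0, 0, 0, 0], [0, 0, 0, 0, 0, 0]]}' 10
python3 jog.py '{"ticks":[[0, 0, 0, 0, 0, 0], [0, 0, 0, 0, 0, 0], [0, 0, 0, 0, 0, 0], [0, 0, 0, 0, 0, 0], [0, 0, 0, 0, 0, 0]]}'
```

```text
t: 1.72
ee_pos: [461.5, -221.3, 239.6]
orientation: [3.141, 0.002, -0.0]
ft_force: [-0.8, 0.8, 0.3]
width: 88.2
grasp_force: 0.0
t: 2.13
ee_pos: [460.5, -223.0, 64.2]
orientation: [3.141, -0.003, 0.0]
ft_force: [0.7, 0.4, -0.1]
width: 87.7
grasp_force: 0.0
t: 2.55
ee_pos: [462.6, -222.3, 67.9]
orientation: [3.14, -0.001, 0.006]
ft_force: [-0.2, 0.6, 1.0]
width: 58.2
grasp_force: 0.0
t: 2.97
ee_pos: [461.4, -221.1, 65.9]
orientation: [-3.141, 0.0, 0.0]
ft_force: [-0.2, 2.7, 2.2]
width: 24.4
grasp_force: 1.2
```

To row units: -37 mm / 250 = -0.148, -36 mm / 250 = -0.144.

```bash
python3 jog.py '{"ticks":[[0, 0, 0, 0, 0, 0], [0, 0, 0, 0, 0, 0], [0, 0, 0, 0, 0, 0]]}'
python3 jog.py '{"ticks":[[0, 0, -0.04, 0, 0, 0], [0, 0, -0.12, 0, 0, 0], [0, 0, -0.14, 0, 0, 0], [0, 0, -0.14, 0, 0, 0], [0, 0, 0, 0, 0, 0]]}'
python3 jog.py '{"ticks":[[0, -0.148, 0, 0, 0, 0], [0, -0.148, 0, 0, 0, 0], [0, -0.148, 0, 0, 0, 0], [0, -0.148, 0, 0, 0, 0], [0, -0.148, 0, 0, 0, 0]]}'
python3 jog.py '{"ticks":[[0, -0.144, 0, 0, 0, 0], [0, -0.144, 0, 0, 0, 0], [0, -0.144, 0, 0, 0, 0], [0, 0, 0, 0, 0, 0], [0, 0, 0, 0, 0, 0]]}'
python3 - <<'E'
from h import *
import cv2
o=sensors.get_obs();print(o["ee_pos"],o["orientation"],o["width"],o["grasp_force"])
for n in("top","side"):
    d=get_image(n)["img"][:,:,::-1];cv2.imwrite(f"pics/{n}2.png",d)
t=cv2.imread("pics/top2.png")[160:280,200:320];s=cv2.imread("pics/side2.png")[130:250,280:400]
cv2.imwrite("pics/m2.png",cv2.resize(np.hstack([t,s]),None,fx=3.3,fy=3.3,interpolation=cv2.INTER_CUBIC))
E
```

```text
t: 3.22
ee_pos: [461.3, -221.1, 65.8]
orientation: [-3.141, 0.0, 0.0]
ft_force: [-0.1, 2.8, 6.6]
width: 23.4
grasp_force: 30.0
t: 3.63
ee_pos: [464.6, -223.1, 181.8]
orientation: [3.137, -0.0, 0.014]
ft_force: [1.6, -0.4, -1.6]
width: 23.3
grasp_force: 30.0
t: 4.05
ee_pos: [460.8, -35.0, 175.5]
orientation: [3.141, -0.001, -0.0]
ft_force: [0.1, 0.6, -1.3]
width: 23.5
grasp_force: 30.0
t: 4.47
ee_pos: [461.0, 73.1, 175.4]
orientation: [3.141, 0.006, -0.001]
ft_force: [-0.3, -0.0, -1.8]
width: 23.9
grasp_force: 30.0
[460.98698058  73.14343173 175.41121775] [ 3.14126765e+00  6.04819895e-03 -8.21082144e-04] 23.891732300079013 29.9998140335083
```

View pics/m2.png

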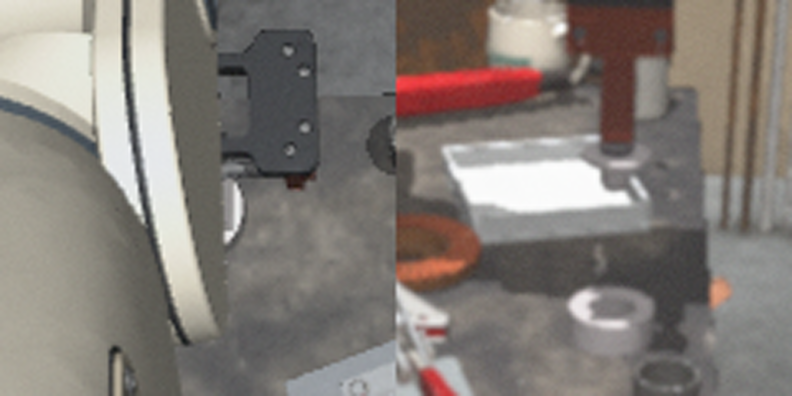

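Side crop: the gauge hangs upright, flange at side pixel (346.4,178.5), with the collar below at (345,222). The top view is blocked by the arm, so I'll check with the wrist view.

```bash
python3 - <<'E'
from h import *
import cv2
W=get_image("wrist");S=get_image("side");cv2.imwrite("pics/w2.png",W["img"][:,:,::-1])
o=sensors.get_obs();print(o["ee_pos"])
def pr(c,x):
    q=c["R"]@x+c["t"];return np.round(q[:2]/q[2]*c["fx"]+[c["cx"],c["cy"]],1)
print("flange pred side",pr(S,o["ee_pos"]+[0,0,-31-8]),"collar wrist",pr(W,(463,74.5,24)),"flange wrist",pr(W,o["ee_pos"]+[0,0,-39]))
E
```

```text
[461.29487182  70.53224045 175.5174725 ]
flange pred side [345.7 179. ] collar wrist [318.8 224. ] flange wrist [324.4 281. ]
```

View pics/w2.png

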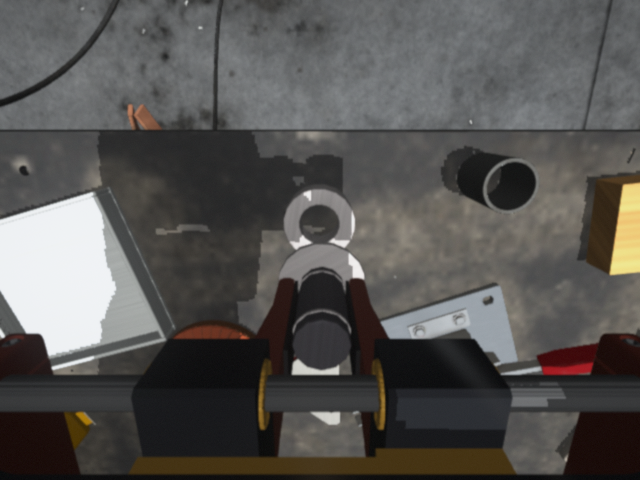

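Collar at (320,221) and flange centred near column 322, so they're nearly aligned; I'll nudge +1.5 mm in x and y. Descend in stages.

To row units: 30 mm / 250 = 0.12, -1.5 mm / 250 = -0.006.

```bash
python3 jog.py '{"ticks":[[0.006, -0.006, 0.1, 0, 0, 0], [0, 0, 0.12, 0, 0, 0], [0, 0, 0.088, 0, 0, 0], [0, 0, 0, 0, 0, 0], [0, 0, 0, 0, 0, 0]]}'
python3 jog.py '{"ticks":[[0, 0, 0.02, 0, 0, 0], [0, 0, 0.02, 0, 0, 0], [0, 0, 0.02, 0, 0, 0], [0, 0, 0.02, 0, 0, 0], [0, 0, 0, 0, 0, 0]]}'
python3 jog.py '{"ticks":[[0, 0, 0.016, 0, 0, 0], [0, 0, 0.016, 0, 0, 0], [0, 0, 0.016, 0, 0, 0], [0, 0, 0, 0, 0, 0], [0, 0, 0, 0, 0, 0]]}'
```

```text
t: 5.08
ee_pos: [462.2, 72.0, 98.0]
orientation: [3.141, -0.003, -0.005]
ft_force: [0.2, 0.4, -1.3]
width: 23.4
grasp_force: 30.0
t: 5.5
ee_pos: [462.7, 73.1, 78.2]
orientation: [3.142, -0.0, -0.001]
ft_force: [-0.4, 1.1, -2.0]
width: 23.4
grasp_force: 30.0
t: 5.92
ee_pos: [462.7, 73.2, 66.4]
orientation: [3.142, -0.0, -0.001]
ft_force: [-0.7, 0.1, -1.7]
width: 23.7
grasp_force: 30.0
```

```bash
python3 - <<'E'
from h import *
import cv2
s=get_image("side")["img"][170:270,280:400,::-1];w=get_image("wrist")["img"][150:350,220:420,::-1]
f=lambda a,n:cv2.resize(a,n,interpolation=cv2.INTER_CUBIC)
cv2.imwrite("pics/m3.png",np.hstack([f(s,(420,350)),f(w,(350,350))]))
E
```

```text
(no output)
```

View pics/m3.png

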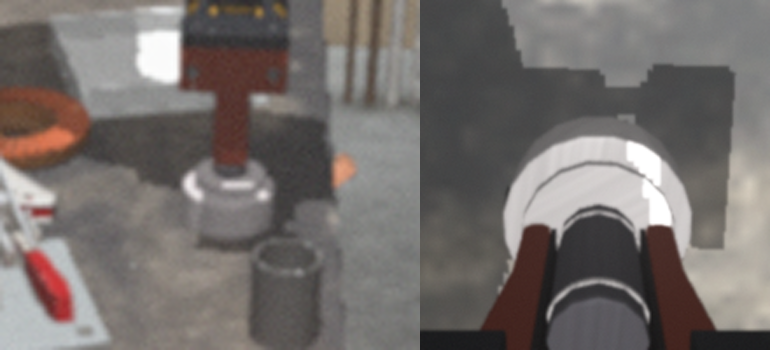

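The plug is in the bore, with the flange concentric and just above the collar and no contact force. Lower and release.

To row units: 2 mm / 250 = 0.008, 1.5 mm / 250 = 0.006.

```bash
python3 jog.py '{"ticks":[[0, 0, 0.008, 0, 0, 0], [0, 0, 0.006, 0, 0, 0], [0, 0, 0.004, 0, 0, 0], [0, 0, 0, 0, 0, 0], [0, 0, 0, 0, 0, 0]]}'
python3 jog.py '{"ticks":[[0, 0, 0, 0, 0, 0], [0, 0, 0, 0, 0, 0], [0, 0, 0, 0, 0, 0], [0, 0, 0, 0, 0, 0], [0, 0, 0, 0, 0, 0]]}' 88
python3 jog.py '{"ticks":[[0, 0, 0, 0, 0, 0], [0, 0, 0, 0, 0, 0], [0, 0, 0, 0, 0, 0], [0, 0, 0, 0, 0, 0]]}'
python3 jog.py '{"ticks":[[0, 0, -0.08, 0, 0, 0], [0, 0, -0.14, 0, 0, 0], [0, 0, -0.14, 0, 0, 0], [0, 0, -0.14, 0, 0, 0], [0, 0, -0.06, 0, 0, 0]]}'
python3 - <<'E'
from h import *
import cv2
s=get_image("side")["img"][150:270,280:400,::-1];w=get_image("wrist")["img"][150:350,220:420,::-1]
f=lambda a,n:cv2.resize(a,n,interpolation=cv2.INTER_CUBIC)
cv2.imwrite("pics/m4.png",np.hstack([f(s,(400,400)),f(w,(400,400))]))
E
```

```text
t: 6.43
ee_pos: [462.9, 73.2, 62.1]
orientation: [3.142, -0.0, -0.0]
ft_force: [-0.4, 0.0, -1.5]
width: 24.1
grasp_force: 30.0
t: 6.85
ee_pos: [463.1, 73.2, 62.3]
orientation: [-3.142, 0.0, -0.0]
ft_force: [-0.1, -0.2, -0.4]
width: 53.2
grasp_force: 0.0
t: 7.18
ee_pos: [462.9, 73.2, 62.2]
orientation: [-3.142, 0.0, -0.0]
ft_force: [0.5, -0.3, -0.3]
width: 79.9
grasp_force: 0.0
t: 7.6
ee_pos: [464.6, 73.4, 206.2]
orientation: [-3.141, 0.0, -0.008]
ft_force: [0.3, 0.0, 0.4]
width: 87.6
grasp_force: 0.0
```

View pics/m4.png

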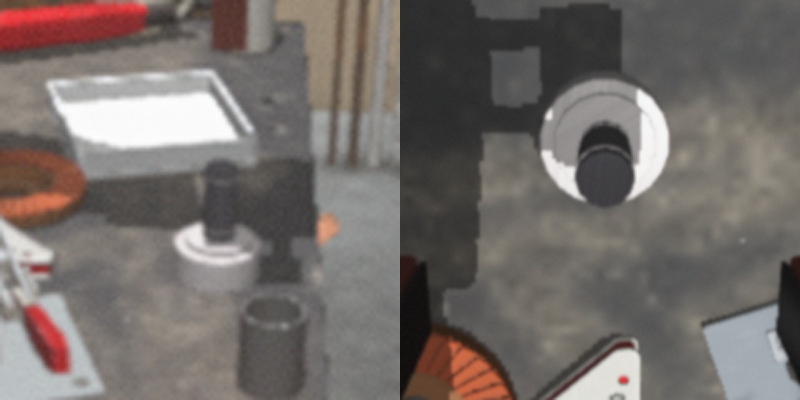

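The gauge stands upright and concentric, flange on the collar. Next, the narrow collar.

To row units: 37.7 mm / 250 = 0.1508, -2.25 mm / 250 = -0.009.

```bash
python3 jog.py '{"ticks":[[-0.009, 0.1508, 0, 0, 0, 0], [-0.009, 0.1508, 0, 0, 0, 0], [-0.009, 0.1508, 0, 0, 0, 0], [-0.009, 0.1508, 0, 0, 0, 0], [-0.009, 0.1508, 0, 0, 0, 0]]}'
python3 jog.py '{"ticks":[[-0.009, 0.1508, 0, 0, 0, 0], [-0.009, 0.1508, 0, 0, 0, 0], [-0.009, 0.1508, 0, 0, 0, 0], [-0.009, 0.1508, 0, 0, 0, 0], [-0.009, 0.1508, 0, 0, 0, 0]]}'
python3 jog.py '{"ticks":[[-0.009, 0.1508, 0, 0, 0, 0], [-0.009, 0.1508, 0, 0, 0, 0], [0, 0, 0, 0, 0, 0], [0, 0, 0, 0, 0, 0], [0, 0, 0, 0, 0, 0]]}'
python3 - <<'E'
from h import *
import cv2
W=get_image("wrist");print(sensors.get_obs()["ee_pos"])
g=cv2.cvtColor(W["img"],cv2.COLOR_RGB2GRAY)
q=W["R"]@(435.8,-378.9,24)+W["t"];p=q[:2]/q[2]*W["fx"]+[W["cx"],W["cy"]];print(p)
cv2.imwrite("pics/w5.png",W["img"][:,:,::-1])
E
```

```text
t: 8.12
ee_pos: [450.4, -116.6, 200.8]
orientation: [-3.141, -0.001, 0.003]
ft_force: [0.4, 0.1, -0.1]
width: 88.1
grasp_force: 0.0
t: 8.53
ee_pos: [439.1, -305.2, 200.5]
orientation: [-3.14, 0.001, 0.003]
ft_force: [0.9, -0.6, 0.3]
width: 87.9
grasp_force: 0.0
t: 8.95
ee_pos: [434.9, -378.1, 200.5]
orientation: [-3.139, 0.001, 0.004]
ft_force: [-0.2, 0.5, 0.2]
width: 87.7
grasp_force: 0.0
[ 435.22018036 -377.67906675  200.87501762]
[323.88662071 217.45305348]
```

View pics/w5.png

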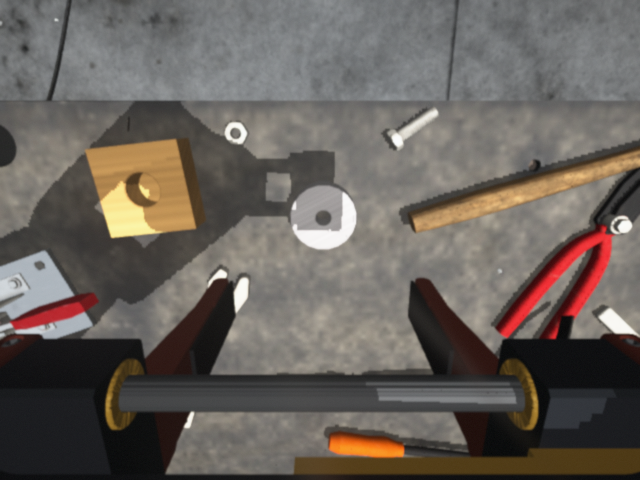

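Collar at (323,217), matching the prediction of (324,217). Descend and grip.

To row units: 36 mm / 250 = 0.144, 34 mm / 250 = 0.136.

```bash
python3 jog.py '{"ticks":[[0.002, 0.002, 0.144, 0, 0, 0], [0, 0, 0.144, 0, 0, 0], [0, 0, 0.144, 0, 0, 0], [0, 0, 0.136, 0, 0, 0], [0, 0, 0, 0, 0, 0]]}'
python3 jog.py '{"ticks":[[0, 0, 0.08, 0, 0, 0], [0, 0, 0.048, 0, 0, 0], [0, 0, 0.016, 0, 0, 0], [0, 0, 0, 0, 0, 0], [0, 0, 0, 0, 0, 0]]}'
python3 jog.py '{"ticks":[[0, 0, 0, 0, 0, 0], [0, 0, 0, 0, 0, 0], [0, 0, 0, 0, 0, 0], [0, 0, 0, 0, 0, 0], [0, 0, 0, 0, 0, 0]]}' 50
python3 jog.py '{"ticks":[[0, 0, 0, 0, 0, 0], [0, 0, 0, 0, 0, 0], [0, 0, 0, 0, 0, 0], [0, 0, 0, 0, 0, 0], [0, 0, 0, 0, 0, 0]]}'
```

```text
t: 9.42
ee_pos: [433.2, -374.9, 54.2]
orientation: [-3.134, -0.003, 0.013]
ft_force: [-1.3, 1.2, -0.0]
width: 87.7
grasp_force: 0.0
t: 9.83
ee_pos: [436.9, -379.8, 25.3]
orientation: [3.141, 0.0, 0.001]
ft_force: [-0.1, 0.5, 0.2]
width: 87.3
grasp_force: 0.0
t: 10.25
ee_pos: [436.5, -379.7, 24.7]
orientation: [-3.142, 0.0, -0.0]
ft_force: [0.7, 1.6, 4.8]
width: 61.9
grasp_force: 30.0
t: 10.67
ee_pos: [436.5, -379.7, 24.7]
orientation: [3.142, -0.0, 0.0]
ft_force: [-0.1, 1.2, 5.6]
width: 61.6
grasp_force: 30.0
```

Gripped at 61.6 mm. Lift and carry to the tray, passing over the gauge with height to spare.

To row units: -40 mm / 250 = -0.16, -35 mm / 250 = -0.14.

```bash
python3 jog.py '{"ticks":[[0, 0, -0.06, 0, 0, 0], [0, 0, -0.14, 0, 0, 0], [0, 0, -0.16, 0, 0, 0], [0, 0, -0.16, 0, 0, 0], [0, 0, -0.12, 0, 0, 0]]}'
python3 jog.py '{"ticks":[[-0.008, -0.152, 0, 0, 0, 0], [-0.008, -0.152, 0, 0, 0, 0], [-0.008, -0.152, 0, 0, 0, 0], [-0.008, -0.152, 0, 0, 0, 0], [-0.008, -0.152, 0, 0, 0, 0]]}'
python3 jog.py '{"ticks":[[-0.008, -0.152, 0, 0, 0, 0], [-0.008, -0.152, 0, 0, 0, 0], [-0.008, -0.152, 0, 0, 0, 0], [-0.008, -0.152, 0, 0, 0, 0], [-0.008, -0.152, 0, 0, 0, 0]]}'
python3 jog.py '{"ticks":[[-0.012, -0.152, 0, 0, 0, 0], [-0.012, -0.152, 0, 0, 0, 0], [-0.012, -0.152, 0, 0, 0, 0], [-0.012, -0.152, 0, 0, 0, 0], [-0.012, -0.152, 0, 0, 0, 0]]}'
python3 jog.py '{"ticks":[[-0.012, -0.152, 0, 0, 0, 0], [-0.012, -0.152, 0, 0, 0, 0], [0, -0.144, 0, 0, 0, 0], [0, 0, 0, 0, 0, 0], [0, 0, 0, 0, 0, 0]]}'
python3 jog.py '{"ticks":[[0, 0, 0, 0, 0, -0.0135], [0, 0, 0, 0, 0, -0.0135], [0, 0, 0, 0, 0, -0.0137], [0, 0, 0, 0, 0, 0], [0, 0, 0, 0, 0, 0]]}'
python3 - <<'E'
from h import *
import cv2
W=get_image("wrist");o=sensors.get_obs();print(o["ee_pos"],o["orientation"],o["width"],o["grasp_force"])
for x in[(448.5,403.6,25),(486,259.3,25),(342,219.6,25),(306.3,360.4,25)]:
    q=W["R"]@x+W["t"];print(q[:2]/q[2]*W["fx"]+[W["cx"],W["cy"]])
cv2.imwrite("pics/w6.png",W["img"][:,:,::-1])
E
```

```text
t: 11.08
ee_pos: [436.2, -379.8, 186.3]
orientation: [3.141, -0.001, 0.001]
ft_force: [0.4, -0.6, -4.3]
width: 61.5
grasp_force: 30.0
t: 11.5
ee_pos: [425.1, -187.9, 183.6]
orientation: [-3.141, 0.002, 0.002]
ft_force: [0.5, -0.0, -4.9]
width: 61.5
grasp_force: 30.0
t: 11.92
ee_pos: [415.2, 1.9, 183.8]
orientation: [3.142, -0.001, -0.002]
ft_force: [1.5, -0.3, -6.1]
width: 61.5
grasp_force: 30.0
t: 12.33
ee_pos: [400.2, 191.8, 183.7]
orientation: [3.141, -0.0, -0.002]
ft_force: [1.8, 0.1, -5.8]
width: 61.5
grasp_force: 30.0
t: 12.75
ee_pos: [394.7, 303.7, 183.5]
orientation: [3.141, 0.005, -0.001]
ft_force: [-0.5, -0.4, -5.3]
width: 61.5
grasp_force: 30.0
t: 13.17
ee_pos: [395.1, 301.0, 183.8]
orientation: [3.116, 0.395, -0.002]
ft_force: [-0.4, -0.1, -5.6]
width: 61.8
grasp_force: 30.0
[395.22623801 301.2296084  183.84828918] [ 3.11599924e+00  3.94897334e-01 -1.51119630e-03] 61.61214574584859 29.997407337650657
[216.83664121 132.5298823 ]
[399.88668844 132.25862694]
[391.82422263 297.46167344]
[237.54945472 296.80326527]
```

View pics/w6.png

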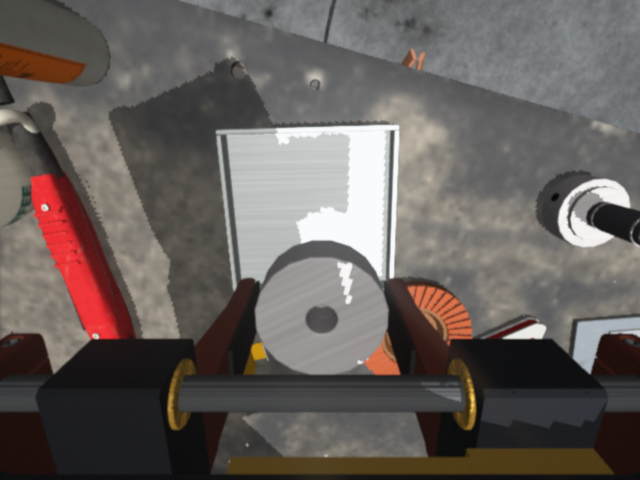

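The tool is squared to the tray (rim edges at columns 217 and 399, row 130, as predicted). Shift 9.5 mm and lower.

To row units: 38 mm / 250 = 0.152, 33 mm / 250 = 0.132.

```bash
python3 jog.py '{"ticks":[[0.012, -0.036, 0, 0, 0, 0], [0, 0, 0.132, 0, 0, 0], [0, 0, 0.152, 0, 0, 0], [0, 0, 0.152, 0, 0, 0], [0, 0, 0.06, 0, 0, 0]]}'
python3 jog.py '{"ticks":[[0, 0, 0.04, 0, 0, 0], [0, 0, 0.028, 0, 0, 0], [0, 0, 0.02, 0, 0, 0], [0, 0, 0.016, 0, 0, 0], [0, 0, 0, 0, 0, 0]]}'
python3 jog.py '{"ticks":[[0, 0, 0.006, 0, 0, 0], [0, 0, 0.006, 0, 0, 0], [0, 0, 0.004, 0, 0, 0], [0, 0, 0, 0, 0, 0], [0, 0, 0, 0, 0, 0]]}'
```

```text
t: 13.63
ee_pos: [394.3, 310.8, 56.4]
orientation: [3.114, 0.398, -0.007]
ft_force: [-0.6, -1.0, -4.7]
width: 62.1
grasp_force: 30.0
t: 14.05
ee_pos: [396.6, 312.2, 34.5]
orientation: [-3.115, -0.4, -0.002]
ft_force: [-1.2, 1.0, -5.4]
width: 61.8
grasp_force: 30.0
t: 14.47
ee_pos: [396.3, 311.8, 30.4]
orientation: [-3.116, -0.401, -0.001]
ft_force: [-0.6, 0.3, -5.1]
width: 61.0
grasp_force: 30.0
```

To row units: 0.7 mm / 250 = 0.0028, 0.6 mm / 250 = 0.0024.

```bash
python3 jog.py '{"ticks":[[0, 0, 0.0028, 0, 0, 0], [0, 0, 0.0028, 0, 0, 0], [0, 0, 0.0024, 0, 0, 0], [0, 0, 0, 0, 0, 0], [0, 0, 0, 0, 0, 0]]}'
python3 jog.py '{"ticks":[[0, 0, 0, 0, 0, 0], [0, 0, 0, 0, 0, 0], [0, 0, 0, 0, 0, 0], [0, 0, 0, 0, 0, 0], [0, 0, 0, 0, 0, 0]]}' 82
python3 jog.py '{"ticks":[[0, 0, -0.04, 0, 0, 0], [0, 0, -0.12, 0, 0, 0], [0, 0, -0.16, 0, 0, 0], [0, 0, -0.16, 0, 0, 0], [0, 0, -0.16, 0, 0, 0]]}'
python3 jog.py '{"ticks":[[0, 0, 0, 0, 0, 0], [0, 0, 0, 0, 0, 0], [0, 0, 0, 0, 0, 0]]}'
python3 - <<'E'
from h import *
import cv2
W=get_image("wrist")["img"][90:330,160:640,::-1];S=get_image("side")["img"][140:270,240:400,::-1]
cv2.imwrite("pics/m7.png",np.hstack([cv2.resize(W,(500,250)),cv2.resize(S,(300,250),interpolation=cv2.INTER_CUBIC)]))
E
```

```text
t: 14.88
ee_pos: [396.2, 311.8, 28.7]
orientation: [-3.116, -0.401, -0.0]
ft_force: [-1.3, -1.3, 5.5]
width: 61.7
grasp_force: 30.0
t: 15.3
ee_pos: [396.2, 311.9, 28.2]
orientation: [-3.116, -0.401, -0.0]
ft_force: [-0.3, -0.8, -0.1]
width: 81.8
grasp_force: 0.0
t: 15.72
ee_pos: [395.6, 311.4, 190.4]
orientation: [3.116, 0.401, -0.001]
ft_force: [1.1, 0.5, -0.4]
width: 81.9
grasp_force: 0.0
t: 15.97
ee_pos: [395.8, 311.5, 188.3]
orientation: [-3.116, -0.401, -0.0]
ft_force: [-0.2, 0.4, -0.9]
width: 82.0
grasp_force: 0.0
```

View pics/m7.png

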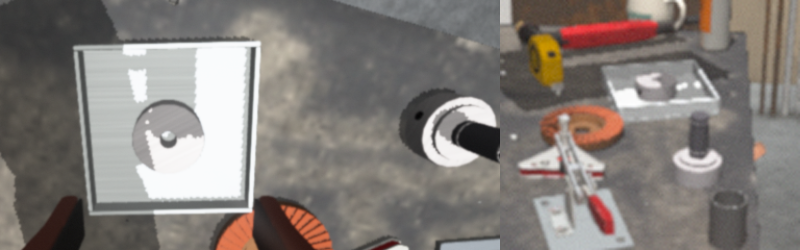

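The narrow collar lies flat in the middle of the tray (crop pixel (168,138)). The gauge stands upright in the wide collar, and the gripper is clear of both.

```bash
python3 -c "from workcell import ctrl, sensors, get_image;print(ctrl.close_job())"
```

```text
the job is handed in; nothing more can be done
None
```

I handed the job in at about 16 s: the gauge stands in the wide collar with its flange seated, and the narrow collar lies flat in the centre of the reject tray; the hand-in printed no verdict.

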